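# Size a small bonsai pot on the bench gauge

## Task

Stand the small oblong clay pot in the nest of the pot gauge, flat and square between the two low rails, and let go of it: it is brittle, so set it down, do not drop it. Then slide the gauge's jaw shut on the pot, pushing it against the sprung anvil until the anvil's pointer stands between the two marks, never driving the anvil to its stop, and leave the jaw there. Leave the square pot and the round pot where they are.

Things in the scene. Friction and masses are not known exactly. Their poses are not given: they have to be found in the camera images.
- pot: the pot to be sized: an oblong open-topped pot of plain unglazed terracotta, flat-bottomed with vertical flat sides, 48 mm wide (its x) by 76 mm long (its y) by 40 mm high, walls 5 mm, 140 g. It stands upright on the table at the start. Origin: centre of its underside; z up. Either way round is the same.
- gauge: the pot gauge, a bench caliper fixed to the table: aluminium base plate 110 mm wide (x), 335 mm long (y from -200 to +135 mm), 12 mm thick. Origin: at table height under the nest's centre; z up. The jaw slides along y. The nest lies in the middle, the sprung anvil at its +y end, in front of a dark housing (y 72 to 128 mm, 60 mm wide, top 52 mm above the table), the sliding jaw at its -y end.
- nest (a point): centre of the nest floor, on the base plate, 12 mm above the table; axes as the gauge's. The pot stands with its long sides along y between two steel rails, 8 mm high, from y = -25 to +35 mm. Their inner faces are 52 mm apart (x = -26 and +26 mm), splaying to 58 mm at the top; backs at x = -36 and +36 mm. Both y ends are open.
- jaw: the steel sliding jaw: slides along the gauge's y, up to 125 mm towards +y from its rearmost place, stiff (about 7 N), stays where left. Origin: at table height below its flat front face, which looks to +y, is 34 mm wide, 14 to 44 mm above the table; at gauge y = -130 mm when rearmost; starts up to 40 mm ahead. Behind its 25 mm blade: carriage 70 mm wide, 40 mm long, top 31 mm above the table.
- jaw_post (a point): grip point on the upright dark steel post on the jaw's carriage: 16 by 16 mm, from 31 to 67 mm above the table; this point is on its axis 67 mm above the table, level with its top, 52 mm behind the jaw's front face.
- pot_square: another terracotta pot, to be left alone: square, 54 x 54 x 38 mm high. Origin: centre of its underside.
- pot_round: another terracotta pot, to be left alone: a round bowl 64 mm across, 36 mm high. Origin: centre of its underside.
- anvil_face (a point): centre of the anvil's round steel face, 28 mm across, which looks to the gauge's -y; 32 mm above the table, at gauge y = +44 mm when free (pushed in, it moves to +y).
- anvil (a joint): how far the sprung anvil is pushed in (m), 0 free, 0.014 at its stop; it takes about 0.5 N to start and 4 N to reach the stop. A small brass pointer on top of the housing moves with it; the two white marks stand at 0.003 and 0.011.
Mind the look-alikes: they are no part of the job. Leave any blue look-alike of the pot alone.

How it is judged:
On the way, in this order (a step that is already met when the one before it is completed fails the run):
1. the pot stands in the nest, flat and square between the rails, released, the anvil not yet pushed (z of pot in the frame of nest between -0.003 and 0.003 m and x of pot in the frame of nest between -0.005 and 0.005 m and y of pot in the frame of nest between -0.035 and 0.01 m and angle between the y axis of pot and the y axis of gauge, either way round below 0.12 rad and angle between pot's own z axis and vertical below 0.05 rad and contact force between the fingers and pot below 0.05 N and value of joint anvil below 0.003 m), for 0.2 s.
2. the jaw presses the pot on the anvil and the pointer stands between the marks (contact force between jaw and pot above 0.3 N and value of joint anvil between 0.003 and 0.011 m), for 0.2 s.
At the end, for the whole second after the job is handed in: the pot rests on the nest floor (3 mm), centred between the rails (5 mm), square to the gauge (0.08 rad) and upright (0.05 rad); the jaw, left by itself, presses on it (over 0.3 N), the anvil is pushed in 3 to 11 mm, its pointer between the marks; pot and jaw at rest (all of step 2 and z of pot in the frame of nest between -0.003 and 0.003 m and x of pot in the frame of nest between -0.005 and 0.005 m and angle between the y axis of pot and the y axis of gauge, either way round below 0.08 rad and angle between pot's own z axis and vertical below 0.05 rad and linear speed of pot below 0.01 m/s and linear speed of jaw below 0.005 m/s); the robot touches nothing.
It fails at once if the anvil is driven to its stop (pushed in more than 13 mm) (value of joint anvil above 0.013 m).
It fails at once if the pot is dropped or knocked (moves faster than 0.5 m/s unheld) (linear speed of pot above 0.5 m/s and contact force between the fingers and pot below 0.05 N).
It fails at once if the square or the round pot is moved by more than 20 mm (distance of any of pot_square, pot_round from where it was at the start of the episode above 0.02 m).
It also fails if it takes over 53 s, if anything falls off the work surface, if the arm or the gripper's body presses on something with over 40 N, if the wrist force passes 120 N, or if a joint passes its speed limit or range.

## Robot

A 6-joint arm with a two-finger parallel gripper is mounted at the origin on the work surface. World frame = base frame: x ahead of the robot, y to its left, z up, the work surface at z = 0. Lengths are in m, angles in rad, forces in N, time in s.
With the tool pointing down it reaches from about 0.25 to 0.775 m from the base axis. Payload 4 kg.
Tool frame: the origin (TCP) lies between the finger pads; the fingertips stand 11 mm ahead of it and the grasp point (between the pads) lies 8 mm behind it (robot.tip_extent is the z of the fingertips in the tool frame, in m); z points along the fingers, y is the line along which they close (so a half turn about z gives the same grasp; the last joint's range is limited). The gripper opens to 94 mm and grips with 3 to 60 N. Pads are 16 mm wide; open, the fingers measure 119 mm over their backs; the gripper's body (75 mm by 177 mm) begins 78 mm behind the grasp point.
Start: joints at [-1.447, 0.087, 1.371, -0, 1.684, -0.103], TCP at [0.124, -0.536, 0.217] pointing down, gripper open.
Joint ranges: [-3.1, 3.1], [-0.76, 2.03], [0.27, 2.55], [-1.08, 4.22], [0.17, 2.65], [-2.57, 2.57]. Speed limits (rad/s): [2.79, 2.79, 3.14, 3.14, 3.14, 3.14].

## Interface

Orientations are given as [roll, pitch, yaw] about the fixed x, y, z axes, in that order (R = Rz(yaw) Ry(pitch) Rx(roll)).
In Python, from bench import robot, imaging gives the robot as it stands.
- The arm moves only by the shell command python3 -m pendant 'ROWS'. ROWS is JSON, a list of rows, each a list of 7 numbers: the shift along the world's x, y, z in cm, then the turn, a rotation vector about the world's x, y, z in degrees, then the opening, from 0 (shut) to 1 (fully open). In form: [[dx, dy, dz, ax, ay, az, jaw], ...]. A call has 1 to 8 rows; each row shifts and turns the commanded pose from where the row before left it; what a row does not reach is not made up. A row lasts 1/10 s, in which the tool goes at most 50 mm and 8.59 degrees, less where a joint would pass 70% of its speed; a pose out of reach is approached as far as the arm can. A call is refused whole if a number of a shift passes 5 or a number of a turn 8.59, either way. A call with a gripper value outside its range is refused whole. The fingers move at their own pace and stop on an object; the grip force is fixed at half the most. Time passes only in rows, so rows that do not move let the fingers close. It gives the time, the measured TCP pose, the force, the opening and the grip force at its end, in the units of the state.
- robot.get_obs(): the state, without advancing time (a new reading comes with each control period).
- imaging.snapshot(name): name is "scene" or "top" or "wrist"; returns the picture (400x640x3 uint8, red, green, blue); there is no depth.
- imaging.camera_params(name): a dict with "camera_matrix" (3x3 intrinsics, pixels), "R" (3x3) and "t" (3): a world point X has camera coordinates R X + t. Camera axes: x right, y down, z forward; pixel columns grow to the right and rows downward; lengths in m; the calibration is good to about 2 mm. A picture is of the moment at which its call begins: read the wrist's pose just before it. camera_params takes no time and is no camera call; for the wrist camera it gives the pose at the moment of the call.
- robot.close_job(): hands the job in; it is judged then, once.
The state is a dict: "time": time; "joint_positions": joint angles; "qvel": joint speeds; "joint_torque": joint torques, N m; "tool_pos": TCP position; "ee_rot": TCP orientation; "wrist_force": force on the tool from outside, world axes, zero at the start; "wrist_torque": the same for the moment, N m; "width": finger opening in m; "finger_force": force on a finger pad.
Only numpy, scipy, OpenCV 4.12 (cv2) and the standard library are available. Lean on these libraries where they do the work, as an engineer would, in place of code of your own. Each camera call takes 0.05 s, during which the arm holds its last target. There are 200 camera calls.

## Working session

There is one attempt and no reset: what is moved stays moved. The work goes in short steps, Python scripts to look and compute and a shell command to move; the robot and the scene stay as the last step left them, time stands still between calls to the robot, and variables do not carry over. Pictures are saved under pics/ and viewed, at most 11 in all, crops included, and the job is handed in when it is done.

```bash
mkdir -p pics; ls
python3 - <<'E'
from bench import robot, imaging
import cv2
for n in ("scene","top"):
    im=imaging.snapshot(n); cv2.imwrite(f"pics/{n}0.png",im[:,:,::-1])
    p=imaging.camera_params(n); print(n,p)
o=robot.get_obs(); print(o["time"],o["tool_pos"],o["ee_rot"],o["width"])
E
```

```text
pics
scene {'camera_matrix': array([[367.51031941,   0.        , 320.40378667],
       [  0.        , 367.51031941, 201.27806027],
       [  0.        ,   0.        ,   1.        ]]), 'R': array([[-0.80058704,  0.59920149, -0.00423882],
       [ 0.36588506,  0.48322875, -0.79537293],
       [-0.47454033, -0.63831618, -0.60610555]]), 't': array([ 0.4551581 , -0.11802558,  1.05532624])}
top {'camera_matrix': array([[498.86846639,   0.        , 315.24666549],
       [  0.        , 498.86846639, 197.13685217],
       [  0.        ,   0.        ,   1.        ]]), 'R': array([[-0.00950647, -0.99978589,  0.01837941],
       [-0.99355519,  0.00736789, -0.11310964],
       [ 0.11295001, -0.01933623, -0.99341251]]), 't': array([-0.04649471,  0.56157737,  1.06487618])}
0.1 [ 0.12360946 -0.53545562  0.21546364] [-3.13967694e+00 -1.92662606e-04  2.26788345e-01] 0.093873671700889
```

View pics/top0.png

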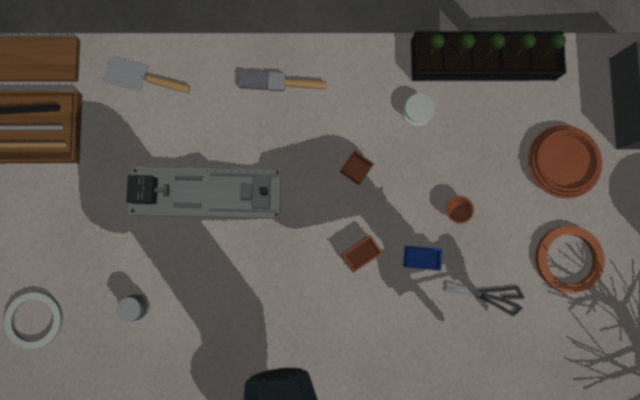

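View pics/scene0.png

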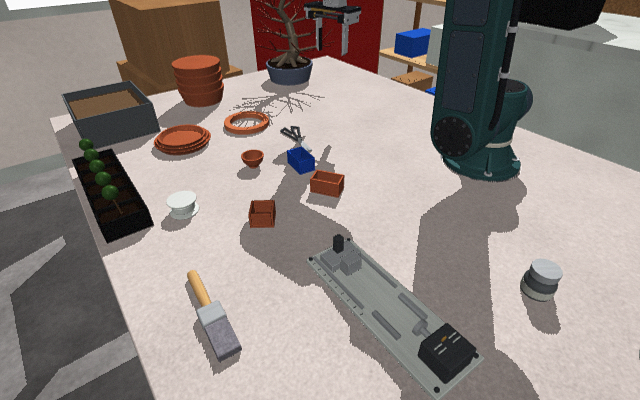

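The top view (looking down, world +y left, +x up) shows the gauge at (205,192), with the housing at (142,190) and the jaw post at (263,190). There are three candidates:
- (361,253) is oblong terracotta, which fits the description.
- (357,167) is terracotta and about square.
- (423,258) is blue oblong, a look-alike to leave alone.

In the scene view these are at (327,183), (262,213) and (301,160). The round bowl is at (460,209) in the top view. I'll enlarge to confirm.

Run:
```python
import cv2,numpy as np
t=cv2.imread("pics/top0.png"); s=cv2.imread("pics/scene0.png")
a=cv2.resize(t[140:290,330:450],None,fx=4,fy=4,interpolation=cv2.INTER_CUBIC) #480x600
b=cv2.resize(s[140:240,240:360],(320,267),interpolation=cv2.INTER_CUBIC)
c=np.zeros((600,800,3),np.uint8); c[:,:480]=a; c[:267,480:]=b
cv2.imwrite("pics/c1.png",np.clip(c*1.6,0,255).astype(np.uint8))
g=cv2.resize(t[155:230,120:290],None,fx=4.7,fy=4.7,interpolation=cv2.INTER_CUBIC)[:, :799]
h=cv2.resize(s[225:400,300:490],None,fx=1.3,fy=1.3,interpolation=cv2.INTER_CUBIC)
c=np.zeros((600,800,3),np.uint8); c[:g.shape[0],:799]=g; c[360:360+h.shape[0],:h.shape[1]]=h
cv2.imwrite("pics/c2.png",np.clip(c*1.6,0,255).astype(np.uint8))
```

```text
(no output)
```

View pics/c1.png

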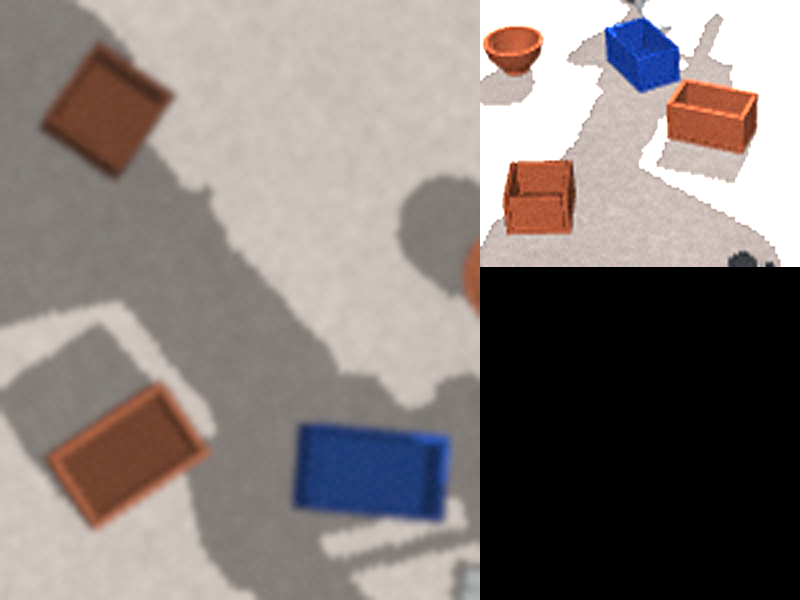

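View pics/c2.png

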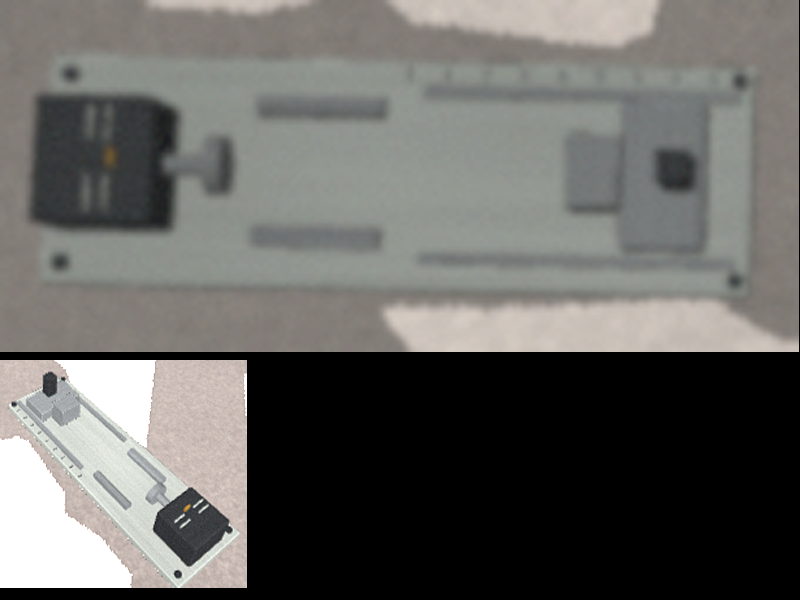

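The crop confirms it. The terracotta oblong pot, c1 rim corners (47,457), (163,382), (211,452), (96,528), is the one. The gauge runs with +y to the left, its rails at c2 (322,107) and (316,238), post at (675,168), anvil face at (232,165). Next I triangulate.

```bash
cat > h.py <<'E'
import numpy as np
from bench import robot, imaging
def ray(p,uv):
    d=p["R"].T@np.linalg.solve(p["camera_matrix"],[uv[0],uv[1],1.]); c=-p["R"].T@p["t"]; return c,d
def onz(p,uv,z):
    c,d=ray(p,uv); return c+d*(z-c[2])/d[2]
def tri(*pu):
    A=[];b=[]
    for p,uv in pu:
        c,d=ray(p,uv); d=d/np.linalg.norm(d); M=np.eye(3)-np.outer(d,d); A.append(M); b.append(M@c)
    return np.linalg.lstsq(np.vstack(A),np.hstack(b),rcond=None)[0]
def proj(p,X):
    q=p["camera_matrix"]@(p["R"]@np.asarray(X)+p["t"]); return q[:2]/q[2]
def un(uv,s,o): return (np.array(uv)+.5)/s-.5+np.array(o)
E
python3 - <<'E'
from h import *
np.set_printoptions(precision=4,suppress=True)
T=imaging.camera_params("top");S=imaging.camera_params("scene")
c1=lambda *q:un(q,4,(330,140)); c2=lambda *q:un(q,4.7,(120,155))
sc=lambda x,y:un((x-480,y),2.667,(240,140)); sg=lambda x,y:un((x,y-360),1.3,(300,225))
P=np.array([onz(T,c1(*q),.04) for q in [(47,457),(163,382),(211,452),(96,528)]])
print("pot c",P.mean(0)); e=P[1]-P[0]+P[2]-P[3]; f=P[3]-P[0]+P[2]-P[1]
print("long",np.linalg.norm(e)/2,"yaw",np.degrees(np.arctan2(e[1],e[0])),"short",np.linalg.norm(f)/2)
# scene corners of rim: centre of rim by mean
R=np.mean([sc(*q) for q in [(668,105),(683,80),(758,92),(745,122)]],axis=0)
print("tri rim", tri((T,c1(129,455)),(S,R)))
nm=dict(TL=(55,58),TR=(752,68),BR=(747,295),BL=(40,283))
G=np.array([onz(T,c2(*nm[k]),.012) for k in ("TL","TR","BR","BL")]);print(G)
d=G[0]-G[1]+G[3]-G[2]; print("gauge yaw",np.degrees(np.arctan2(d[1],d[0]))-90, np.linalg.norm(d)/2)
g=np.degrees
y=d/np.linalg.norm(d); x=np.array([y[1],-y[0],0]); n=G.mean(0)+y*.0325; print("nest",n)
for k,q,z in [("rail1 -y",(387,107),.02),("rail1 +y",(258,107),.02),("rail2 -y",(381,238),.02),("rail2 +y",(251,238),.02),("post",(675,158),.067),("jawface mid",(568,170),.044),("anvil",(232,165),.032)]:
    X=onz(T,c2(*q),z); print(k,X,"gauge xy",(X-n)@x,(X-n)@y)
print("tri post", tri((T,c2(675,166)),(S,sg(50,374))))
E
```

```text
pot c [ 0.4375 -0.1509  0.04  ]
long 0.07482807128457938 yaw -57.76591127888954 short 0.04580751343325609
tri rim [ 0.4363 -0.15    0.0375]
[[0.6346 0.3599 0.012 ]
 [0.6277 0.028  0.012 ]
 [0.5187 0.0305 0.012 ]
 [0.5271 0.3635 0.012 ]]
gauge yaw -1.3207895683770516 0.3324754865798458
nest [0.5778 0.228  0.012 ]
rail1 -y [0.6087 0.2002 0.02  ] gauge xy 0.03154381003002261 -0.02704300710070616
rail1 +y [0.6091 0.261  0.02  ] gauge xy 0.03054882269555684 0.03370478511308712
rail2 -y [0.5464 0.202  0.02  ] gauge xy -0.03076519047735773 -0.026670236889136396
rail2 +y [0.5469 0.2628 0.02  ] gauge xy -0.03169803820819191 0.034158045725918074
post [0.5771 0.06   0.067 ] gauge xy 0.003239624739873111 -0.16788589072239754
jawface mid [0.5749 0.1114 0.044 ] gauge xy -0.00013892748724201635 -0.11662129114831403
anvil [0.58   0.2692 0.032 ] gauge xy 0.001225538995741821 0.04131764299293915
tri post [0.5723 0.0607 0.0692]
```

Pot centre is about (0.4375, -0.151), long axis about -58°. Nest is about (0.578, 0.228), gauge yaw about -1°. I'll move above the pot and turn +109°, which keeps joint 6 well inside its range.

```bash
python3 -m pendant '[[2.4,2.95,0,0,0,8.4,1],[2.4,2.95,0,0,0,8.4,1],[2.4,2.95,0,0,0,8.4,1],[2.4,2.95,0,0,0,8.4,1],[2.4,2.95,0,0,0,8.4,1],[2.4,2.95,0,0,0,8.4,1],[2.4,2.95,0,0,0,8.4,1],[2.4,2.95,0,0,0,8.4,1]]'
python3 -m pendant '[[2.4,2.95,0,0,0,8.4,1],[2.4,2.95,0,0,0,8.4,1],[2.4,2.95,0,0,0,8.4,1],[2.4,2.95,0,0,0,8.4,1],[2.4,2.95,0,0,0,8.4,1],[0,0,0,0,0,0,1],[0,0,0,0,0,0,1]]'
python3 - <<'E'
from h import *
import cv2,pickle
o=robot.get_obs(); p=imaging.camera_params("wrist"); im=imaging.snapshot("wrist")
cv2.imwrite("pics/w1.png",im[:,:,::-1]); pickle.dump(p,open("w1.pkl","wb"))
print(o["time"],o["tool_pos"],o["ee_rot"],-p["R"].T@p["t"],[proj(p,(.4375,-.151,.04))])
E
```

```text
time: 0.9
tool_pos: [0.3162, -0.2984, 0.2161]
ee_rot: [-3.141, -0.0, 1.405]
wrist_force: [0.7, -0.5, 0.3]
width: 0.094
finger_force: 0.0
time: 1.6
tool_pos: [0.4355, -0.152, 0.2159]
ee_rot: [-3.14, -0.001, 2.133]
wrist_force: [-0.5, 0.4, -0.2]
width: 0.0944
finger_force: 0.0
1.6 [ 0.43552681 -0.15196133  0.21593116] [-3.14038394e+00 -7.38289095e-04  2.13332625e+00] [ 0.39367873 -0.08563987  0.38418871] [array([325.404273  , 189.40757623])]
```

View pics/w1.png

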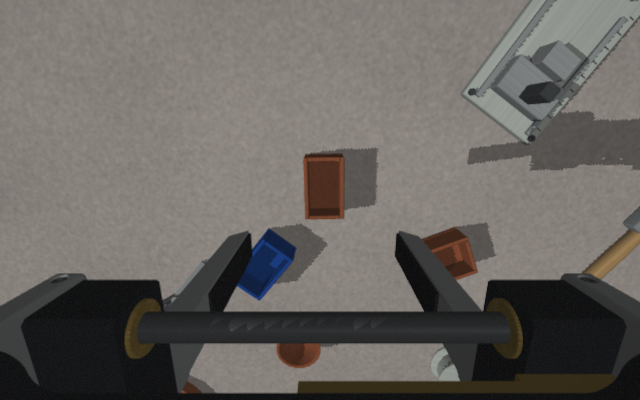

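The wrist view shows the pot rim at corners (304,155), (344,154), (344,219), (305,219), almost square to the gripper. The blue pot at (267,263) stays clear of the fingers' path. I'll refine with a colour contour.

Run:
```python
from h import *
import cv2,pickle
np.set_printoptions(precision=4,suppress=True)
p=pickle.load(open("w1.pkl","rb")); im=cv2.imread("pics/w1.png").astype(int)
m=((im[:,:,2]-im[:,:,0])>45).astype(np.uint8); m[:140]=0;m[230:]=0;m[:,:290]=0;m[:,360:]=0
c=max(cv2.findContours(m,0,1)[0],key=cv2.contourArea); r=cv2.minAreaRect(c); b=cv2.boxPoints(r); print(r,b)
X=np.array([onz(p,q,.04) for q in b]); print(X.mean(0))
for i in range(4):
    e=X[(i+1)%4]-X[i]; print(np.linalg.norm(e),np.degrees(np.arctan2(e[1],e[0])))
T=imaging.camera_params("top"); S=imaging.camera_params("scene")
print(tri((T,un((129,455),4,(330,140))),(p,r[0])))
o=robot.get_obs();print(o["tool_pos"],np.degrees(o["ee_rot"]))
```

```text
((323.0, 187.5), (61.0, 40.0), 90.0) [[303. 157.]
 [343. 157.]
 [343. 218.]
 [303. 218.]]
[ 0.4344 -0.1514  0.04  ]
0.04628346441001948 32.18848903579228
0.07429562239131125 -56.795799416453754
0.04896198238843176 -147.79879841795707
0.07430728623502013 121.13861752497294
[ 0.4368 -0.1538  0.0188]
[ 0.4352 -0.1526  0.2161] [-179.9385   -0.0321  122.1412]
```

```bash
python3 -m pendant '[[0.08,0.15,-4.5,0,0,0,1],[0,0,-4.5,0,0,0,1],[0,0,-4.5,0,0,0,1],[0,0,-3.5,0,0,0,1],[0,0,-2,0,0,0,1],[0,0,-0.2,0,0,0,1],[0,0,0,0,0,0,1]]'
python3 -m pendant '[[0,0,0,0,0,0,0],[0,0,0,0,0,0,0],[0,0,0,0,0,0,0],[0,0,0,0,0,0,0],[0,0,0,0,0,0,0],[0,0,0,0,0,0,0]]'
```

```text
time: 2.35
tool_pos: [0.4359, -0.1519, 0.0246]
ee_rot: [-3.141, -0.0, 2.13]
wrist_force: [0.5, 0.3, 0.0]
width: 0.0943
finger_force: 0.0
time: 2.95
tool_pos: [0.4365, -0.1509, 0.0246]
ee_rot: [3.142, 0.0, 2.133]
wrist_force: [-1.0, -1.1, 1.2]
width: 0.0496
finger_force: 0.6
```

```bash
python3 -m pendant '[[0,0,0,0,0,0,0],[0,0,0,0,0,0,0],[0,0,1,0,0,0,0],[0,0,3,0,0,0,0],[0,0,4,0,0,0,0],[0,0,4,0,0,0,0]]'
python3 -m pendant '[[1.7,3.7,0,0,0,-3.7,0],[1.7,4.2,0,0,0,-3.7,0],[1.7,4.2,0,0,0,-3.7,0],[1.7,4.2,0,0,0,-3.7,0],[1.7,4.2,0,0,0,-3.7,0],[1.7,4.2,0,0,0,-3.7,0],[1.7,4.2,0,0,0,-3.7,0],[1.7,4.2,0,0,0,-3.7,0]]'
python3 -m pendant '[[0.6,4.0,0,0,0,-3.6,0],[0,0,0,0,0,0,0],[0,0,0,0,0,0,0]]'
python3 - <<'E'
from h import *
import cv2,pickle
o=robot.get_obs(); p=imaging.camera_params("wrist"); im=imaging.snapshot("wrist")
cv2.imwrite("pics/w2.png",im[:,:,::-1]); pickle.dump((p,o),open("w2.pkl","wb"))
print(o["time"],o["tool_pos"],np.degrees(o["ee_rot"]),o["width"],o["finger_force"])
z=cv2.resize(im[:240,160:480],(800,600),interpolation=cv2.INTER_CUBIC); cv2.imwrite("pics/w2c.png",z[:,:,::-1])
E
```

```text
time: 3.55
tool_pos: [0.4358, -0.1505, 0.1455]
ee_rot: [-3.141, -0.002, 2.133]
wrist_force: [1.0, 0.0, -1.5]
width: 0.0479
finger_force: 30.0
time: 4.35
tool_pos: [0.5727, 0.182, 0.1446]
ee_rot: [-3.141, 0.0, 1.614]
wrist_force: [0.3, -0.1, -1.0]
width: 0.048
finger_force: 30.0
time: 4.65
tool_pos: [0.5781, 0.2208, 0.144]
ee_rot: [-3.14, 0.001, 1.556]
wrist_force: [0.4, -0.3, -1.6]
width: 0.0481
finger_force: 30.0
4.65 [0.5780623  0.22082395 0.14402473] [-1.79936609e+02  5.03207179e-02  8.91360722e+01] 0.04810570608388103 29.977826178073883
```

View pics/w2.png

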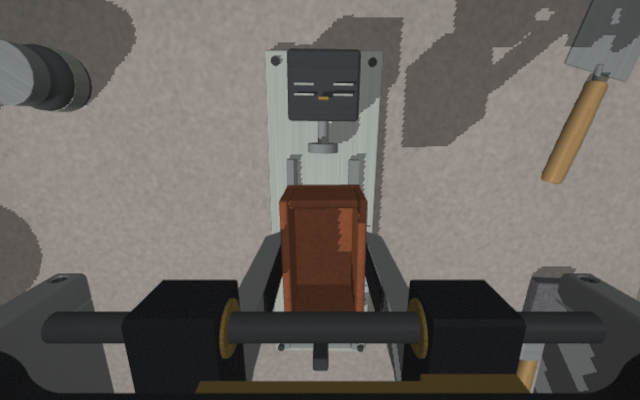

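The pot is held straight over the gauge: front rim at row 187, rails' far ends at (293,158) and (354,158), anvil face at (323,150), housing (288-360, 50-121). I'll enlarge to read it more exactly.

View pics/w2c.png

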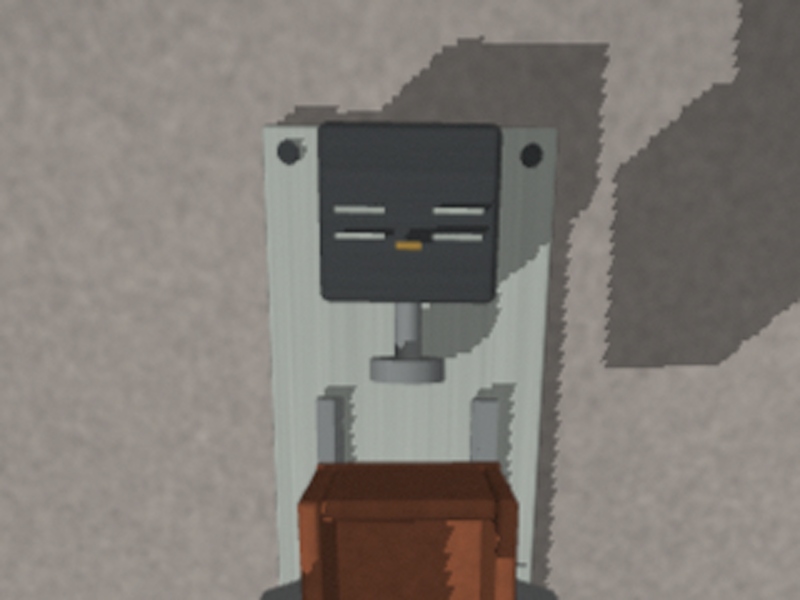

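Run:
```python
from h import *
import pickle
np.set_printoptions(precision=4,suppress=True)
p,o=pickle.load(open("w2.pkl","rb")); c=lambda *q:un(q,2.5,(160,0))
W=lambda q,z:onz(p,c(*q),z)
a,b=W((289,152),.012),W((531,155),.012); d=b-a; print("screws",a,b,"x axis",np.degrees(np.arctan2(d[1],d[0])))
for r,l,rr in [(127,264,556),(400,272,546)]:
    L,R=W((l,r),.012),W((rr,r),.012); print("plate",L,R,"mid",(L+R)/2)
for q in [(317,398),(499,398)]: print("rail end",W(q,.02))
print("anvil face",W((408,383),.032),"housing front",(W((320,299),.052)+W((496,299),.052))/2)
zr=o["tool_pos"][2]+.016
f,g=W((320,464),zr-.04),W((499,464),zr-.04); print("pot front bottom?",f,g,(f+g)/2)
f,g=W((301,500),zr),W((516,500),zr); print("pot front top?",f,g,(f+g)/2); print(o["tool_pos"],np.degrees(o["ee_rot"][2]))
T=imaging.camera_params("top");t=lambda *q:un(q,4.7,(120,155))
print("tri screws",tri((T,t(60,262)),(p,c(289,152))),tri((T,t(70,74)),(p,c(531,155))), "near screws top",onz(T,t(740,81),.012),onz(T,t(735,282),.012))
```

```text
screws [0.535  0.3536 0.012 ] [0.6248 0.3511 0.012 ] x axis -1.5747100481254916
plate [0.5263 0.3621 0.012 ] [0.6338 0.3604 0.012 ] mid [0.58   0.3613 0.012 ]
plate [0.5226 0.2619 0.012 ] [0.6335 0.2601 0.012 ] mid [0.5781 0.261  0.012 ]
rail end [0.5419 0.2634 0.02  ]
rail end [0.6135 0.2622 0.02  ]
anvil face [0.5778 0.2699 0.032 ] housing front [0.5784 0.3002 0.052 ]
pot front bottom? [0.5545 0.2582 0.12  ] [0.6019 0.2575 0.12  ] [0.5782 0.2578 0.12  ]
pot front top? [0.5551 0.259  0.16  ] [0.6009 0.2583 0.16  ] [0.578  0.2586 0.16  ]
[0.5781 0.2208 0.144 ] 89.13607218262246
tri screws [0.5362 0.352  0.0194] [0.6244 0.3495 0.021 ] near screws top [0.6214 0.0338 0.012 ] [0.5249 0.0362 0.012 ]
```

```bash
python3 -m pendant '[[-0.05,0,-4,0,0,-0.3,0],[0,0,-3.5,0,0,0,0],[0,0,-1.5,0,0,0,0],[0,0,-0.6,0,0,0,0],[0,0,0,0,0,0,0],[0,0,0,0,0,0,0]]'; python3 -m pendant '[[0,0,-0.3,0,0,0,0],[0,0,-0.3,0,0,0,0],[0,0,0,0,0,0,0]]'; python3 -m pendant '[[0,0,-0.2,0,0,0,0],[0,0,-0.1,0,0,0,0],[0,0,0,0,0,0,0]]'
```

```text
time: 5.3
tool_pos: [0.5794, 0.2201, 0.0508]
ee_rot: [3.138, -0.001, 1.547]
wrist_force: [-0.8, 0.7, -0.7]
width: 0.0477
finger_force: 30.0
time: 5.6
tool_pos: [0.578, 0.2201, 0.0426]
ee_rot: [3.141, -0.0, 1.548]
wrist_force: [0.2, -0.2, -2.0]
width: 0.048
finger_force: 30.0
time: 5.9
tool_pos: [0.5778, 0.2201, 0.0392]
ee_rot: [-3.141, 0.0, 1.548]
wrist_force: [-0.2, 0.3, -1.5]
width: 0.0478
finger_force: 30.0
```

```bash
python3 -m pendant '[[0,0,-0.1,0,0,0,0],[0,0,-0.1,0,0,0,0],[0,0,0,0,0,0,0]]'; python3 -m pendant '[[0,0,-0.05,0,0,0,0],[0,0,0,0,0,0,0]]'; python3 -m pendant '[[0,0,-0.05,0,0,0,0],[0,0,0,0,0,0,0]]'
```

```text
time: 6.2
tool_pos: [0.5779, 0.22, 0.0373]
ee_rot: [-3.141, 0.0, 1.548]
wrist_force: [0.0, -0.3, -2.1]
width: 0.0478
finger_force: 30.0
time: 6.4
tool_pos: [0.578, 0.2201, 0.037]
ee_rot: [3.142, -0.0, 1.548]
wrist_force: [0.2, 0.2, -1.7]
width: 0.0479
finger_force: 30.0
time: 6.6
tool_pos: [0.5781, 0.2201, 0.0367]
ee_rot: [3.141, -0.0, 1.548]
wrist_force: [-0.4, -0.2, -1.6]
width: 0.0479
finger_force: 30.0
```

```bash
python3 -m pendant '[[0,0,-0.05,0,0,0,0],[0,0,0,0,0,0,0]]'; python3 -m pendant '[[0,0,-0.05,0,0,0,0],[0,0,0,0,0,0,0]]'
```

```text
time: 6.8
tool_pos: [0.5781, 0.2201, 0.0367]
ee_rot: [3.141, -0.0, 1.548]
wrist_force: [-1.3, -0.8, 2.1]
width: 0.0478
finger_force: 30.0
time: 7.0
tool_pos: [0.5781, 0.2201, 0.0366]
ee_rot: [3.141, -0.0, 1.548]
wrist_force: [-2.8, -1.2, 5.2]
width: 0.0474
finger_force: 30.0
```

The pot has touched down at the expected height (force reads +5 N). I'll open, rise and look.

```bash
python3 -m pendant '[[0,0,0,0,0,0,0.65],[0,0,0,0,0,0,0.75],[0,0,0,0,0,0,0.8],[0,0,0,0,0,0,0.8]]'; python3 -m pendant '[[0,0,1.5,0,0,0,0.8],[0,0,4,0,0,0,0.8],[0,0,4,0,0,0,1],[0,0,3,0,0,0,1],[0,-2,0,0,0,0,1],[0,-4,0,0,0,0,1],[0,0,0,0,0,0,1],[0,0,0,0,0,0,1]]'
python3 - <<'E'
from h import *
import cv2,pickle
o=robot.get_obs(); p=imaging.camera_params("wrist"); im=imaging.snapshot("wrist")
pickle.dump((p,o),open("w3.pkl","wb")); cv2.imwrite("pics/w3.png",im[:,:,::-1])
z=cv2.resize(im[:240,160:480],(800,600),interpolation=cv2.INTER_CUBIC); cv2.imwrite("pics/w3c.png",z[:,:,::-1])
print(o["tool_pos"],o["time"])
E
```

```text
time: 7.4
tool_pos: [0.5779, 0.2201, 0.0351]
ee_rot: [-3.141, 0.0, 1.548]
wrist_force: [0.3, 0.8, -0.5]
width: 0.0742
finger_force: 0.0
time: 8.2
tool_pos: [0.5783, 0.1596, 0.1617]
ee_rot: [3.14, -0.001, 1.546]
wrist_force: [0.3, 1.0, -0.0]
width: 0.0939
finger_force: 0.0
[0.57828813 0.15962483 0.16168034] 8.2
```

View pics/w3c.png

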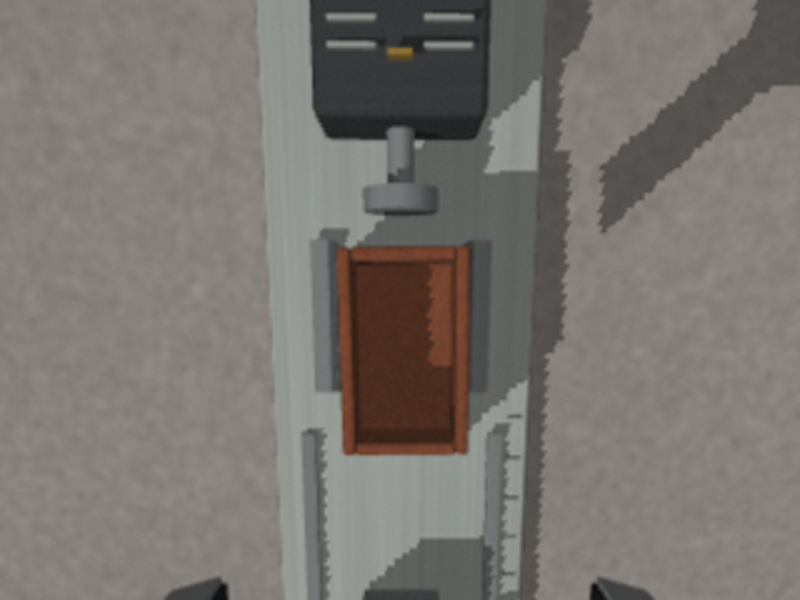

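The pot stands flat and square between the rails: rim columns 338-468 against rails 314-491, and a clear gap to the anvil at row 212. The pointer is at its free place. Now to the jaw post.

```bash
python3 -m pendant '[[-0.1,-3,0,0,0,0,1],[-0.2,-4,0,0,0,0,1],[-0.2,-2.9,-2,0,0,0,1],[0,0,-4,0,0,0,1],[0,0,-3,0,0,0,1],[0,0,-1.5,0,0,0,1],[0,0,-0.8,0,0,0,1],[0,0,0,0,0,0,1]]'; python3 -m pendant '[[0,0,0,0,0,0,0],[0,0,0,0,0,0,0],[0,0,0,0,0,0,0],[0,0,0,0,0,0,0],[0,0,0,0,0,0,0],[0,0,0,0,0,0,0],[0,0,0,0,0,0,0],[0,0,0,0,0,0,0]]';python3 -m pendant '[[0,0,0,0,0,0,0],[0,0,0,0,0,0,0],[0,0,0,0,0,0,0],[0,0,0,0,0,0,0]]'
```

```text
time: 9.05
tool_pos: [0.5728, 0.0618, 0.0471]
ee_rot: [-3.141, -0.0, 1.549]
wrist_force: [-0.1, -0.5, 1.3]
width: 0.0941
finger_force: 0.0
time: 9.85
tool_pos: [0.5729, 0.061, 0.0475]
ee_rot: [-3.142, 0.0, 1.548]
wrist_force: [-0.6, 0.5, 0.0]
width: 0.0334
finger_force: 0.0
time: 10.25
tool_pos: [0.5724, 0.0611, 0.0474]
ee_rot: [-3.14, 0.0, 1.548]
wrist_force: [-1.9, -0.4, 1.5]
width: 0.016
finger_force: 30.0
```

```bash
python3 -m pendant '[[0.02,1,0,0,0,0,0],[0.02,1,0,0,0,0,0],[0.02,1,0,0,0,0,0],[0.02,1,0,0,0,0,0],[0.02,1,0,0,0,0,0],[0.02,1,0,0,0,0,0],[0,0,0,0,0,0,0],[0,0,0,0,0,0,0]]'; python3 -m pendant '[[0.01,0.4,0,0,0,0,0],[0.01,0.4,0,0,0,0,0],[0.01,0.4,0,0,0,0,0],[0.01,0.4,0,0,0,0,0],[0,0,0,0,0,0,0],[0,0,0,0,0,0,0]]'
python3 - <<'E'
from h import *
import cv2,pickle
o=robot.get_obs(); p=imaging.camera_params("wrist"); im=imaging.snapshot("wrist")
pickle.dump((p,o),open("w4.pkl","wb"))
z=cv2.resize(im[:240,160:480],(800,600),interpolation=cv2.INTER_CUBIC); cv2.imwrite("pics/w4c.png",z[:,:,::-1])
print(o["tool_pos"],o["time"],o["wrist_force"])
E
```

```text
time: 11.05
tool_pos: [0.574, 0.1202, 0.0475]
ee_rot: [-3.141, 0.002, 1.548]
wrist_force: [-2.0, -3.9, 1.6]
width: 0.0157
finger_force: 30.0
time: 11.65
tool_pos: [0.5744, 0.1353, 0.0475]
ee_rot: [-3.141, 0.003, 1.547]
wrist_force: [-2.6, -5.5, 1.5]
width: 0.0155
finger_force: 30.0
[0.57439    0.13529235 0.04747005] 11.65 [-2.57838911 -5.51305711  1.48466612]
```

View pics/w4c.png

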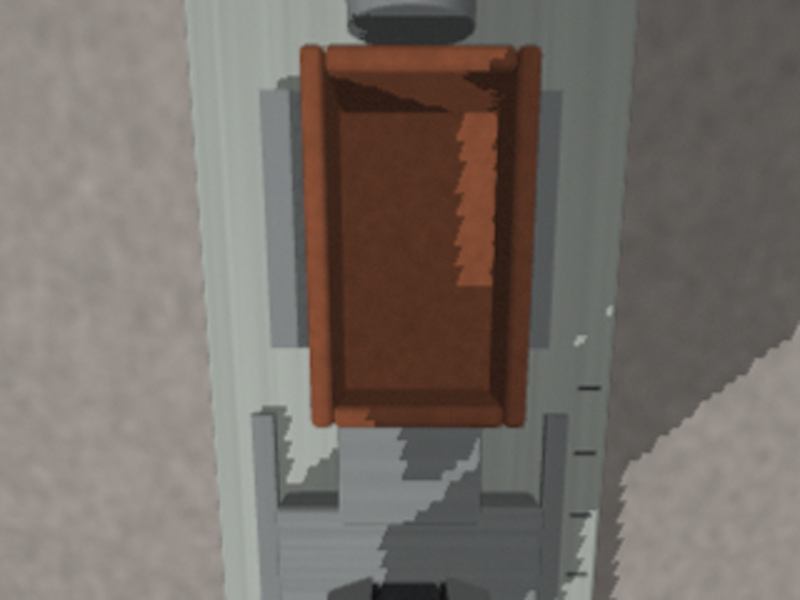

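The jaw blade touches the pot's rear wall (row 427) and the pot is still square. The anvil face, at row about 42, is just ahead. I'll compute the remaining gap.

Run:
```python
from h import *
import pickle
np.set_printoptions(precision=4,suppress=True)
p,o=pickle.load(open("w4.pkl","rb")); c=lambda *q:un(q,2.5,(160,0))
print("pot front",onz(p,c(420,46),.052),"rear",onz(p,c(420,427),.052),"jaw face rel post",)
for x,y in [(268,91),(548,91)]: print("rail far",onz(p,c(x,y),.020))
for x,y in [(285,347),(540,347)]: print("rail near",onz(p,c(x,y),.020))
print("anvil face bottom edge",onz(p,c(412,44),.018),"top edge front",onz(p,c(412,14),.046))
p,o=pickle.load(open("w3.pkl","rb"))
print("w3: pot front",onz(p,c(402,248),.052),"rear",onz(p,c(405,453),.052),"rail far",onz(p,c(320,239),.02),onz(p,c(480,239),.02),"rail near",onz(p,c(325,390),.02),"anvil",onz(p,c(400,187),.046),onz(p,c(400,213),.018))
```

```text
pot front [0.579  0.2618 0.052 ] rear [0.5775 0.1868 0.052 ] jaw face rel post
rail far [0.5435 0.2626 0.02  ]
rail far [0.6098 0.2609 0.02  ]
rail near [0.5434 0.2032 0.02  ]
rail near [0.6093 0.2016 0.02  ]
anvil face bottom edge [0.5778 0.2721 0.018 ] top edge front [0.5777 0.2692 0.046 ]
w3: pot front [0.5779 0.2567 0.052 ] rear [0.577  0.1827 0.052 ] rail far [0.5454 0.2631 0.02  ] [0.6086 0.2615 0.02  ] rail near [0.5441 0.2039 0.02  ] anvil [0.5777 0.2777 0.046 ] [0.5773 0.2721 0.018 ]
```

```bash
python3 -m pendant '[[0.01,0.3,0,0,0,0,0],[0,0.3,0,0,0,0,0],[0.01,0.3,0,0,0,0,0],[0,0.3,0,0,0,0,0],[0.01,0.3,0,0,0,0,0],[0,0,0,0,0,0,0],[0,0,0,0,0,0,0]]'
python3 - <<'E'
from h import *
import cv2
o=robot.get_obs(); im=imaging.snapshot("scene")
p=imaging.camera_params("scene"); print(o["tool_pos"],o["wrist_force"],proj(p,(.58,.328,.052)))
im0=cv2.imread("pics/scene0.png"); im=im[:,:,::-1]
a=cv2.resize(im0[310:400,400:490],(400,400),interpolation=cv2.INTER_CUBIC); b=cv2.resize(im[310:400,400:490],(400,400),interpolation=cv2.INTER_CUBIC)
cv2.imwrite("pics/p1.png",np.hstack([a,b]))
E
```

```text
time: 12.4
tool_pos: [0.5747, 0.1491, 0.0474]
ee_rot: [-3.141, 0.005, 1.547]
wrist_force: [-2.0, -8.9, 1.3]
width: 0.0158
finger_force: 30.0
[0.57474691 0.14913232 0.04744124] [-1.95367786 -8.85156476  1.27737428] [447.95047141 345.31347537]
```

View pics/p1.png

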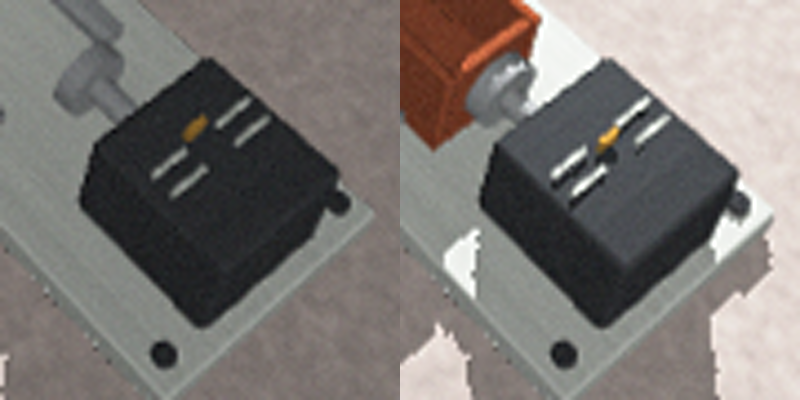

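Left is the free anvil, right is now. The pointer moved from (195,128) to (208,139), against a mark spacing of 26.5 px = 8 mm. That puts the anvil about 5 mm in, just past the first mark. I'll push 2 mm more towards the middle, relax the arm's spring, and release.

```bash
python3 -m pendant '[[0,0.1,0,0,0,0,0],[0,0.1,0,0,0,0,0],[0,0,0,0,0,0,0],[0,0,0,0,0,0,0],[0,0,0,0,0,0,0]]'; python3 -m pendant '[[0,-0.1,0,0,0,0,0],[0,-0.05,0,0,0,0,0],[0,0,0,0,0,0,0],[0,0,0,0,0,0,0]]'; python3 -m pendant '[[0,0,0,0,0,0,0.4],[0,0,0,0,0,0,0.6],[0,0,0,0,0,0,0.8],[0,0,0,0,0,0,0.8],[0,0,0,0,0,0,0.8]]'; python3 -m pendant '[[0,0,1.5,0,0,0,0.8],[0,0,4,0,0,0,0.8],[0,0,4,0,0,0,0.8],[0,0,3,0,0,0,0.8],[0,0,0,0,0,0,0.8],[0,0,0,0,0,0,0.8]]'
python3 - <<'E'
from h import *
import cv2
im=imaging.snapshot("wrist"); s=imaging.snapshot("scene")
a=cv2.resize(im[:,140:500],(440,489)); b=cv2.resize(s[310:400,400:490],(360,360),interpolation=cv2.INTER_CUBIC)
c=np.zeros((489,800,3),np.uint8); c[:,:440]=a; c[:360,440:]=b
cv2.imwrite("pics/f.png",c[:,:,::-1])
E
```

```text
time: 12.95
tool_pos: [0.5748, 0.1505, 0.0475]
ee_rot: [-3.141, 0.006, 1.547]
wrist_force: [-2.4, -10.2, 1.8]
width: 0.0156
finger_force: 30.0
time: 13.35
tool_pos: [0.5748, 0.1504, 0.0474]
ee_rot: [-3.141, 0.004, 1.547]
wrist_force: [-2.4, -7.1, 1.0]
width: 0.0156
finger_force: 30.0
time: 13.85
tool_pos: [0.5749, 0.1529, 0.0475]
ee_rot: [3.141, -0.0, 1.548]
wrist_force: [-0.3, -0.5, 0.6]
width: 0.0523
finger_force: 0.0
time: 14.45
tool_pos: [0.5754, 0.1527, 0.1741]
ee_rot: [3.139, -0.001, 1.548]
wrist_force: [-0.6, 0.1, -0.3]
width: 0.0754
finger_force: 0.0
```

View pics/f.png

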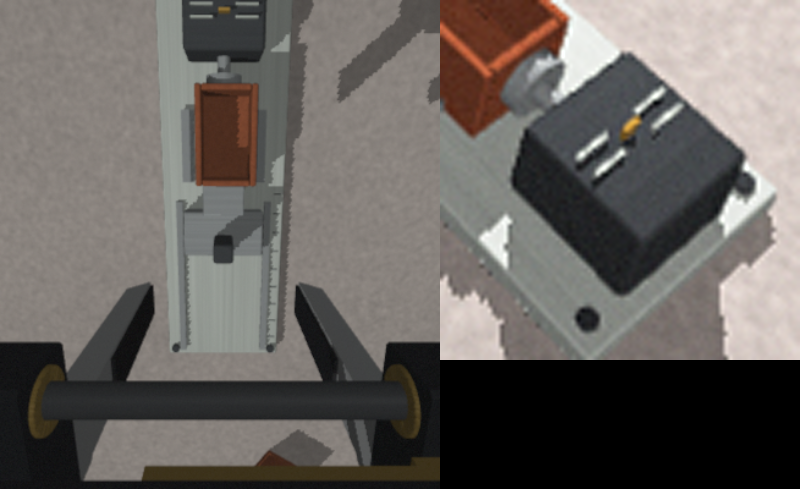

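The pointer at (631,128), and at (223,10) in the wrist view, stands midway between the marks. The pot is square between the rails, the jaw is on it, and the gripper is clear. I'll hand it in.

```bash
python3 -c "
from bench import robot
print(robot.close_job())"
```

```text
the job is handed in; nothing more can be done
None
```

The job is handed in: the oblong pot stands square in the nest with the jaw left shut on it, the anvil pointer is midway between the marks, and I did not touch the other pots; no verdict came back from the judging.

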